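# Stow the gate's locking bar in its bay past the post

## Task

Put the green locking bar of the shop gate away in its blue bay on the counter by pushing only: with closed fingertips push one end and then the other, so that the bar swings round the open side of the post and points into the mouth, then push it lengthwise until it is fully home against the back of the bay. Keep the bar flat on the counter, never straddling, pinching or lifting it with the fingers, and leave everything else on the counter where it stands.

Things in the scene. Friction and masses are not known exactly. Their poses are not given: they have to be found in the camera images.
- bar: Locking bar of the folding gate: straight green square tube with black end caps, 220 long, 35 wide, 35 high, about 0.45 kg, loose on the counter, sliding with ordinary friction. Origin at the centre of its underside; x axis along its length (ends at x = +110 and -110 mm), y across, z up. Both ends are alike; either may go in first.
- bar_mid (a point): The centre of the green bar, half-way up (17.5 mm above its underside).
- bay: Blue three-sided steel holder fixed to the counter, open above, walls 30 high, 6 thick, no raised floor. Origin on the counter at mid-mouth; x points from the mouth into the bay, y across, z up. Mouth 82 wide between flared lips, narrowing over the first 34 mm to 51, then a channel 54 wide; inner face of the back wall at x = 165 mm: fully home, 55 mm of the bar still stand out of the mouth.
- post: Fixed round steel post with a red band, 26 in diameter, 52 high, 72 to 84 mm out before the bay's mouth and 47 to 50 mm to one side or other of its centre line. Origin at the centre of its foot. The bar passes it lengthwise on the centre line with about 16 mm to spare, but not crosswise. (The flat dark disc on the other side is an empty socket, flush, no obstacle.)
- jar0: bystander: sweet jar with blue sweets and a red lid, 112 in diameter, 185 high; origin under its centre
- jar1: bystander: sweet jar with brown sweets and a red lid, 112 in diameter, 185 high; origin under its centre
- lighter0: bystander: red pocket lighter lying flat, 77 x 24 x 13; origin under its middle
- lighter1: bystander: green pocket lighter lying flat, 77 x 24 x 13; origin under its middle
- tin: bystander: small metal tin, 66 in diameter, 60 high; origin under its centre
- tape: bystander: amber roll of tape lying flat, 90 in diameter, 40 high; origin under its centre
- spray: bystander: yellow spray bottle with an orange cap, 60 in diameter, 200 high; origin under its centre
Mind the look-alikes: they are no part of the job. Of the things shaped like the bar, the green one is meant.

How it is judged:
On the way:
1. the bar, swung round the post, points into the mouth of the bay (its leading end inside, in line within about 20 degrees) (x of bar_mid in the frame of bay above -0.095 m and y of bar_mid in the frame of bay between -0.04 and 0.04 m and angle between the x axis of bar and the x axis of bay, either way round below 0.35 rad), for 0.05 s.
At the end, for the whole second after the job is handed in: The bar lies flat and at rest in the bay, its leading end within 12 mm of the back wall, its centre within 15 mm of the bay's centre line, in line with the bay to 0.14 rad (8 degrees) (x of bar_mid in the frame of bay between 0.043 and 0.06 m and y of bar_mid in the frame of bay between -0.015 and 0.015 m and angle between the x axis of bar and the x axis of bay, either way round below 0.14 rad and height (world z) of bar_mid below 0.022 m and linear speed of bar below 0.01 m/s); the robot touches nothing.
It fails at once if the bar is lifted or tipped up (centre more than 12 mm above where it lies, or tilted more than 0.2 rad) (height (world z) of bar_mid above 0.0295 m or angle between bar's own z axis and vertical above 0.2 rad).
It fails at once if the fingers straddle or pinch the bar (the point between the finger pads lies within the bar's outline, lower than 10 mm above its top) (x of the grasp point in the frame of bar between -0.108 and 0.108 m and y of the grasp point in the frame of bar between -0.015 and 0.015 m and z of the grasp point in the frame of bar below 0.045 m).
It fails at once if a bystander is moved by more than 25 mm (distance of any of jar0, jar1, lighter0, lighter1, tin, tape, spray from where it was at the start of the episode above 0.025 m).
It also fails if it takes over 72 s, if anything falls off the work surface, if the arm or the gripper's body presses on something with over 40 N, if the wrist force passes 120 N, or if a joint passes its speed limit or range.

## Robot

A 6-joint arm with a two-finger parallel gripper is mounted at the origin on the work surface. World frame = base frame: x ahead of the robot, y to its left, z up, the work surface at z = 0. Lengths are in m, angles in rad, forces in N, time in s.
With the tool pointing down it reaches from about 0.4 to 0.825 m from the base axis. Payload 7 kg.
Tool frame: the origin (TCP) lies between the finger pads; the fingertips stand 8 mm ahead of it and the grasp point (between the pads) lies 11 mm behind it (arm.finger_overhang is the distance from the TCP to the fingertips, in m); z points along the fingers, y is the line along which they close (so a half turn about z gives the same grasp; the last joint's range is limited). The gripper opens to 88 mm and grips with 3 to 60 N. Pads are 19 mm wide; open, the fingers measure 130 mm over their backs; the gripper's body (78 mm by 193 mm) begins 47 mm behind the grasp point.
Start: joints at [1.498, 0.359, 0.012, 0, -1.224, -0.288], TCP at [0.238, 0.632, 0.235] pointing down, gripper open.
Joint ranges: [-3.07, 3.07], [-1.43, 2.12], [-1.02, 1.25], [-3.03, 1.67], [-3.05, -0], [-3.03, 3.03]. Speed limits (rad/s): [2.39, 2.39, 3.01, 3.14, 3.14, 3.14].

## Interface

Orientations are given as [roll, pitch, yaw] about the fixed x, y, z axes, in that order (R = Rz(yaw) Ry(pitch) Rx(roll)).
In Python, from station import arm gives the robot as it stands.
- The arm moves only by the tool move_arm, never from a script. Its argument "rows" is text: rows parted by semicolons, each of 7 numbers parted by spaces: the turn, a rotation vector about the tool's x, y, z in degrees, then the shift along the tool's x, y, z in m, then the finger opening in m, from 0 to 0.0876. A call has 1 to 8 rows; each row shifts and turns the commanded pose from where the row before left it, along the tool's axes as they then stand; what a row does not reach is not made up. A row lasts 1/8 s, in which the tool goes at most 62.5 mm and 10.7 degrees, less where a joint would pass 70% of its speed; a pose out of reach is approached as far as the arm can. A call is refused whole if a number of a shift passes 0.0625 or a number of a turn 10.7, either way. A call with a gripper value outside its range is refused whole. The fingers move at their own pace and stop on an object; "squeeze" is the grip in N (left out, the last holds). Time passes only in rows, so rows that do not move let the fingers close. It gives the time, the measured TCP pose, the force, the opening and the grip force at its end, in the units of the state.
- arm.get_state(): the state, without advancing time (a new reading comes with each control period).
- arm.grab_frame(name): name is "scene" or "side" or "wrist"; returns (picture, depth): 400x640x3 uint8, blue, green, red; 400x640 float32, m along the optical axis (not along the pixel's ray), 0 where there is no reading.
- arm.camera_model(name): a dict with "mtx" (3x3 intrinsics, pixels), "camera_from_world" (4x4, takes a point from world to camera coordinates); the wrist camera has in their place "mount" (4x4, takes a point from camera to tool coordinates, whose origin is the TCP and whose axes are the flange's). Camera axes: x right, y down, z forward; pixel columns grow to the right and rows downward; lengths in m; the calibration is good to about 2 mm. The wrist camera is an equidistant fisheye: a pixel r from the principal point sees the ray r / f radians off the axis. A picture is of the moment at which its call begins: read the wrist's pose just before it. camera_model takes no time and is no camera call.
- arm.job_done(): hands the job in; it is judged then, once.
The state is a dict: "t": time; "q": joint angles; "qd": joint speeds; "joint_efforts": joint torques, N m; "eef_pos": TCP position; "ee_rot": TCP orientation; "force": force on the tool from outside, world axes, zero at the start; "moment": the same for the moment, N m; "width": finger opening in m; "gripper_force": force on a finger pad.
Only numpy, scipy, OpenCV 4.12 (cv2) and the standard library are available. Lean on these libraries where they do the work, as an engineer would, in place of code of your own. Each camera call takes 0.05 s, during which the arm holds its last target. There are 200 camera calls.

## Working session

There is one attempt and no reset: what is moved stays moved. The work goes in short steps, Python scripts to look and compute and a tool call to move; the robot and the scene stay as the last step left them, time stands still between calls to the robot, and variables do not carry over. Pictures are saved under pics/ and viewed, at most 10 in all, crops included, and the job is handed in when it is done.

Besides the shell and the picture viewer there is one more tool, called as a command line: name --argument value ..., lists and objects as JSON in quotes. move_arm: Moves the arm, as the interface text tells. Its arguments: {"type":"object","properties":{"rows":{"type":"string"},"squeeze":{"type":"number"}},"required":["rows"]}

```bash
mkdir -p pics; ls; python3 - <<'E'
from station import arm
import cv2,numpy as np
for n in("scene","side"):
    p,d=arm.grab_frame(n); cv2.imwrite(f"pics/{n}0.png",p); np.save(f"pics/{n}0.npy",d)
    m=arm.camera_model(n); print(n,np.round(m["mtx"],1).tolist(),np.round(m["camera_from_world"],3).tolist())
s=arm.get_state(); print(s["t"],s["eef_pos"],s["ee_rot"],s["width"],arm.finger_overhang)
E
```

```text
pics
scene [[432.0, 0.0, 327.8], [0.0, 432.0, 201.8], [0.0, 0.0, 1.0]] [[0.369, 0.929, -0.026, -0.24], [0.494, -0.22, -0.841, -0.217], [-0.787, 0.298, -0.54, 1.753], [0.0, 0.0, 0.0, 1.0]]
side [[399.9, 0.0, 324.2], [0.0, 399.9, 203.4], [0.0, 0.0, 1.0]] [[0.742, -0.67, -0.018, -0.384], [-0.522, -0.562, -0.642, 0.352], [0.42, 0.486, -0.767, 1.214], [0.0, 0.0, 0.0, 1.0]]
0.1 [0.23816713 0.63111318 0.23374179] [ 3.14010786e+00 -1.18496133e-04 -3.60927896e-01] 0.08759559818369018 0.008
```

View pics/scene0.png

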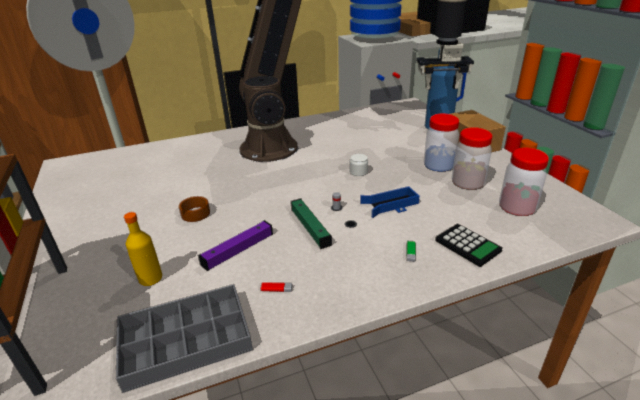

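View pics/side0.png

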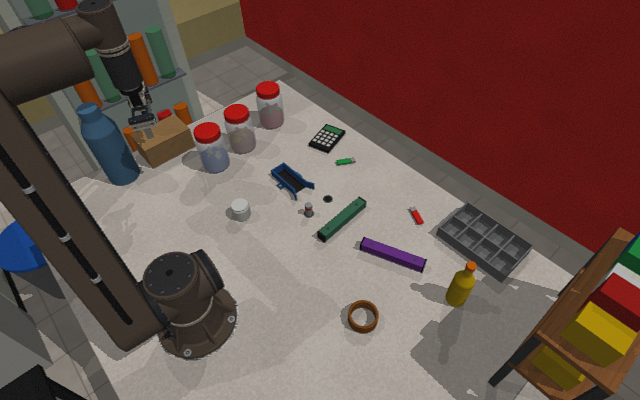

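The scene view shows two bar-shaped things: a green one (311,222) and a purple one (237,244). The green one is meant. The blue bay is at (390,200), mouth to the left. The red-banded post is at (337,201) and the flush socket at (350,224). In the side view the bar is at (342,219), the bay at (291,180) and the post at (308,210).

```bash
cat > h.py <<'E'
from station import arm
import cv2,numpy as np
def cloud(n,d):
    m=arm.camera_model(n);K=m["mtx"];T=np.linalg.inv(m["camera_from_world"])
    v,u=np.indices(d.shape)
    c=np.stack([(u-K[0][2])/K[0][0]*d,(v-K[1][2])/K[1][1]*d,d,np.ones_like(d)],-1)
    return (c@T.T)[...,:3]
def green(p,P,c,r=0.2,zlo=.025,zhi=.045):
    """green bar's top-face pixels near c -> centre, yaw, size of min-area rect"""
    h=cv2.cvtColor(p,cv2.COLOR_BGR2HSV)
    near=(np.hypot(P[...,0]-c[0],P[...,1]-c[1])<r)
    top=near&(P[...,2]>zlo)&(P[...,2]<zhi)
    return top,h
E
python3 - <<'E'
from h import *
def rect(q):
    (c,s,a)=cv2.minAreaRect((q[:,:2]*1000).astype(np.float32)); return np.round(c,1),np.round(s,1),round(a,1)
for n in("scene","side"):
    p=cv2.imread(f"pics/{n}0.png");d=np.load(f"pics/{n}0.npy");P=cloud(n,d);h=cv2.cvtColor(p,cv2.COLOR_BGR2HSV)
    H,S,V=[h[...,i].astype(int) for i in range(3)]
    ok=(d>0)&(P[...,0]>.2)&(P[...,0]<1.1)
    masks={"green":(H>65)&(H<95)&(S>90),"blue":(H>100)&(H<122)&(S>120),"purple":(H>125)&(H<150)&(S>100)}
    print(n)
    for k,m in masks.items():
        mm=(m&ok&(P[...,2]<.06)).astype(np.uint8)
        cnt,lab,st,ce=cv2.connectedComponentsWithStats(mm)
        for i in range(1,cnt):
            if st[i,4]<40: continue
            q=P[lab==i]; t=q[q[:,2]>np.percentile(q[:,2],90)-.006]
            print(k,np.round(ce[i]),st[i,4],"z90",round(np.percentile(q[:,2],90),3),rect(t))
    for nm,(u,v) in ({"post":(337,195),"socket":(350,224),"lred":(272,287),"lgreen":(411,250),"tin":(358,160),"tape":(194,203),"jarB":(440,150),"jarR":(472,170),"spray":(145,260)} if n=="scene" else {"post":(309,206),"socket":(328,199),"lred":(416,215),"lgreen":(345,161),"tin":(240,206),"jarB":(212,150),"jarM":(238,130)}).items():
        print(nm,np.round(P[v,u],3))
a=cv2.imread("pics/scene0.png")[165:265,180:440];b=cv2.imread("pics/side0.png")[150:280,250:440]
a=cv2.resize(a,(780,300),interpolation=3);b=cv2.resize(b,(438,300),interpolation=3)
o=np.zeros((600,780,3),np.uint8);o[:300]=a;o[300:,:438]=b;cv2.imwrite("pics/crop.png",o)
E
```

```text
scene
green [547. 153.] 84 z90 -0.076 (array([ 357.1, 1121.6]), array([33.9, 69.7]), 82.8)
green [309. 221.] 623 z90 0.038 (array([581.4, -30.2]), array([218.1,  35.2]), 3.8)
green [484. 250.] 280 z90 0.022 (array([888.4, 352. ]), array([37.6, 86.5]), 18.2)
green [411. 248.] 87 z90 0.015 (array([796.1, 184.4]), array([18.8, 52. ]), 59.1)
blue [392. 200.] 901 z90 0.029 (array([569.2, 247.7]), array([167.6,  87.5]), 88.9)
purple [236. 244.] 1174 z90 0.037 (array([ 600.1, -249.7]), array([ 38.5, 214.6]), 23.5)
post [0.527 0.081 0.055]
socket [0.62  0.083 0.005]
lred [ 0.795 -0.204  0.014]
lgreen [0.807 0.179 0.014]
tin [0.349 0.236 0.059]
tape [ 0.332 -0.334  0.019]
jarB [0.449 0.502 0.088]
jarR [0.594 0.528 0.075]
spray [ 0.653 -0.478  0.082]
side
green [333. 129.] 95 z90 0.021 (array([886.8, 355.7]), array([37.3, 85.5]), 19.2)
green [343. 161.] 63 z90 0.015 (array([791.2, 186.3]), array([27.1, 55.7]), 54.7)
green [342. 218.] 575 z90 0.037 (array([578.4, -29.4]), array([213. ,  37.1]), 4.0)
blue [289. 178.] 400 z90 0.031 (array([567.8, 249.4]), array([168.4,  86.4]), 87.6)
purple [392. 254.] 849 z90 0.037 (array([ 594.8, -248.6]), array([ 37.6, 211.9]), 22.9)
post [0.513 0.076 0.049]
socket [0.612 0.084 0.002]
lred [ 0.787 -0.195  0.013]
lgreen [0.792 0.179 0.014]
tin [0.328 0.237 0.059]
jarB [0.383 0.481 0.129]
jarM [0.52  0.509 0.131]
```

View pics/crop.png

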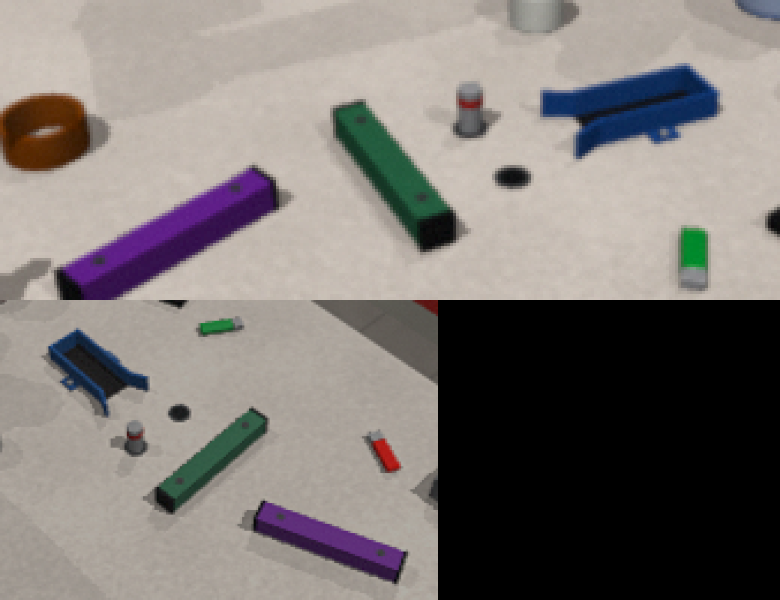

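The crop confirms it: a green square tube with black caps, 218 x 35, top at about 36 mm. It lies across in front of the bay, and the post stands on the robot side (-x) of the centre line. Next I fit the bay axis and post exactly.

```bash
cat >> h.py <<'E'
def pose(n,c,save=None):
    """bar's centre, yaw(deg), end points, from its top face in view n"""
    p,d=arm.grab_frame(n)
    if save: cv2.imwrite(save,p)
    return fit(n,p,d,c)
def fit(n,p,d,c):
    # project plane z=35mm: bar-coloured pixels (green only), intersect rays w/ plane height from depth
    P=cloud(n,d);h=cv2.cvtColor(p,cv2.COLOR_BGR2HSV);H,S=h[...,0].astype(int),h[...,1].astype(int)
    m=(H>65)&(H<95)&(S>90)&(d>0)&(np.hypot(P[...,0]-c[0],P[...,1]-c[1])<.2)&(P[...,2]>.031)&(P[...,2]<.042)
    q=P[m][:,:2]
    (cx,cy),s,a=cv2.minAreaRect((q*1000).astype(np.float32))
    mu=q.mean(0);w,V=np.linalg.eigh(np.cov((q-mu).T));ax=V[:,1]
    if ax[1]<0: ax=-ax
    yaw=np.degrees(np.arctan2(ax[1],ax[0]))
    return np.round([cx,cy],1),np.round(s,1),round(yaw,1),len(q)
E
python3 - <<'E'
from h import *
A=[]
for n in("scene","side"):
    p=cv2.imread(f"pics/{n}0.png");d=np.load(f"pics/{n}0.npy");P=cloud(n,d);h=cv2.cvtColor(p,cv2.COLOR_BGR2HSV)
    print(n,"bar",fit(n,p,d,(.58,-.03)))
    H,S=h[...,0].astype(int),h[...,1].astype(int)
    m=(H>100)&(H<122)&(S>120)&(np.hypot(P[...,0]-.568,P[...,1]-.25)<.14)&(P[...,2]>.023)&(P[...,2]<.04)
    q=P[m][:,:2]*1000
    print("bay top y",np.percentile(q[:,1],[0,1,99,100]).round(1))
    for y0 in range(160,345,15):
        r=q[(q[:,1]>=y0)&(q[:,1]<y0+15)]
        L=r[r[:,0]<567][:,0];R=r[r[:,0]>=567][:,0]
        f=lambda t:(np.percentile(t,[5,50,95]).round(0).tolist(),len(t)) if len(t) else None
        print(y0,f(L),f(R))
    m=(np.hypot(P[...,0]-.515,P[...,1]-.08)<.04)&(P[...,2]>.02)&(P[...,2]<.07)
    q=P[m]; t=q[q[:,2]>.045]; print("post",q.mean(0).round(3),len(q),"top",t.mean(0).round(3),len(t),np.ptp(t,0).round(3))
    m=(np.hypot(P[...,0]-.615,P[...,1]-.084)<.05)&(h[...,2]<70)&(P[...,2]<.015); print("socket",P[m].mean(0).round(3),m.sum())
E
```

```text
scene bar (array([581.4, -30.2]), array([218.1,  35.2]), np.float64(4.0), 476)
bay top y [163.1 164.5 328.9 331.2]
160 ([524.0, 527.0, 533.0], 9) ([605.0, 608.0, 611.0], 8)
175 ([530.0, 534.0, 537.0], 9) ([595.0, 601.0, 606.0], 16)
190 ([533.0, 539.0, 541.0], 10) ([591.0, 597.0, 599.0], 15)
205 ([537.0, 539.0, 541.0], 9) ([592.0, 597.0, 599.0], 13)
220 ([534.0, 540.0, 541.0], 8) ([592.0, 598.0, 601.0], 15)
235 ([535.0, 537.0, 541.0], 10) ([593.0, 596.0, 601.0], 13)
250 ([532.0, 539.0, 541.0], 8) ([591.0, 597.0, 601.0], 16)
265 ([536.0, 540.0, 541.0], 9) ([593.0, 597.0, 599.0], 11)
280 ([538.0, 539.0, 541.0], 8) ([592.0, 597.0, 600.0], 15)
295 ([536.0, 540.0, 543.0], 8) ([592.0, 597.0, 600.0], 11)
310 ([536.0, 537.0, 542.0], 9) ([575.0, 596.0, 598.0], 17)
325 ([541.0, 552.0, 565.0], 13) ([572.0, 585.0, 598.0], 13)
340 None None
post [0.521 0.08  0.04 ] 103 top [0.519 0.081 0.052] 42 [0.028 0.023 0.011]
socket [0.615 0.087 0.002] 48
side bar (array([578.4, -29.4]), array([213. ,  37.1]), np.float64(3.8), 400)
bay top y [163.5 167.2 332.2 333. ]
160 ([521.0, 522.0, 525.0], 3) ([600.0, 605.0, 607.0], 5)
175 ([527.0, 530.0, 534.0], 5) ([591.0, 597.0, 603.0], 11)
190 ([531.0, 533.0, 536.0], 8) ([592.0, 592.0, 598.0], 4)
205 ([532.0, 534.0, 538.0], 7) ([592.0, 594.0, 595.0], 5)
220 ([531.0, 534.0, 537.0], 8) ([590.0, 593.0, 598.0], 4)
235 ([532.0, 533.0, 535.0], 5) ([593.0, 594.0, 598.0], 8)
250 ([531.0, 534.0, 538.0], 8) ([591.0, 594.0, 595.0], 5)
265 ([531.0, 534.0, 539.0], 8) ([592.0, 593.0, 594.0], 5)
280 ([531.0, 533.0, 537.0], 6) ([591.0, 595.0, 597.0], 5)
295 ([532.0, 534.0, 536.0], 6) ([592.0, 593.0, 593.0], 4)
310 ([531.0, 534.0, 554.0], 8) ([584.0, 593.0, 596.0], 7)
325 ([534.0, 549.0, 563.0], 14) ([569.0, 580.0, 593.0], 12)
340 None None
post [0.511 0.079 0.043] 63 top [0.513 0.081 0.05 ] 36 [0.025 0.025 0.011]
socket [0.612 0.088 0.001] 44
```

move_arm --rows "0 0 9.9 0.0 0 0 0; 0 0 9.9 0 0 0 0; 0 0 9.9 0 0 0 0; 0 0 9.9 0 0 0 0; 0 0 9.9 0 0 0 0; 0 0 9.9 0 0 0 0; 0 0 9.9 0 0 0 0"

```text
t: 0.98
eef_pos: [0.2382, 0.6313, 0.234]
ee_rot: [3.141, -0.001, -1.576]
force: [0.1, -0.0, 0.3]
width: 0.023
gripper_force: 0.0
```

Bay axis runs along +y at x≈0.566, with the mouth at y≈0.163. The post is at (0.516, 0.081), and the bar at (0.580, -0.030), yaw 4°. Sizes and heights agree with what was given. Next the arm goes to the -y side of the bar's far end.

move_arm --rows "0 0 0 0.05 -0.032 0 0; 0 0 0 0.05 -0.032 0 0; 0 0 0 0.05 -0.032 0 0; 0 0 0 0.05 -0.032 0 0; 0 0 0 0.05 -0.032 0 0; 0 0 0 0.05 -0.032 0 0; 0 0 0 0.05 -0.032 0 0; 0 0 0 0.05 -0.032 0 0"

```text
t: 1.98
eef_pos: [0.4951, 0.2298, 0.2345]
ee_rot: [3.142, 0.0, -1.57]
force: [0.1, 0.7, 1.0]
width: 0.0005
gripper_force: 0.0
```

move_arm --rows "0 0 0 0.05 -0.032 0 0; 0 0 0 0.05 -0.032 0 0; 0 0 0 0.05 -0.032 0 0; 0 0 0 0.05 -0.032 0 0; 0 0 0 0.05 -0.032 0 0; 0 0 0 0.05 -0.032 0 0; 0 0 0 0.045 0 0 0; 0 0 0 0 0 0 0"

```text
t: 2.98
eef_pos: [0.6862, -0.1166, 0.2332]
ee_rot: [3.139, -0.0, -1.574]
force: [0.4, 0.8, 0.0]
width: 0.0004
gripper_force: 0.0
```

move_arm --rows "0 0 0 0 -0.014 0.05 0; 0 0 0 0 0 0.055 0; 0 0 0 0 0 0.055 0; 0 0 0 0 0 0.035 0; 0 0 0 0 0 0.018 0; 0 0 0 0 0 0 0; 0 0 0 -0.03 0 0 0; 0 0 0 -0.02 0 0 0"

```text
t: 3.98
eef_pos: [0.702, -0.0621, 0.0238]
ee_rot: [-3.138, 0.0, -1.57]
force: [-0.4, 0.8, -0.8]
width: 0.0004
gripper_force: 0.0
```

```bash
python3 - <<'E'
from h import *
print(pose("scene",(.58,-.03),"pics/s1.png")); s=arm.get_state(); print(s["eef_pos"].round(4),s["force"].round(1),s["t"],s["q"].round(2))
E
```

```text
(array([0., 0.]), array([0., 0.]), np.float64(nan), 0)
[ 0.702  -0.0599  0.0236] [-0.1  1.4  0.7] 4.025 [ 0.19  0.58 -0.15  0.   -0.84 -0.19]h.py:25: RuntimeWarning: Mean of empty slice.
  mu=q.mean(0);w,V=np.linalg.eigh(np.cov((q-mu).T));ax=V[:,1]
  ret = um.true_divide(
  avg = a.mean(axis, **keepdims_kw)
h.py:25: RuntimeWarning: Degrees of freedom <= 0 for slice
  mu=q.mean(0);w,V=np.linalg.eigh(np.cov((q-mu).T));ax=V[:,1]
  c *= np.true_divide(1, fact)
  c *= np.true_divide(1, fact)
```

View pics/s1.png

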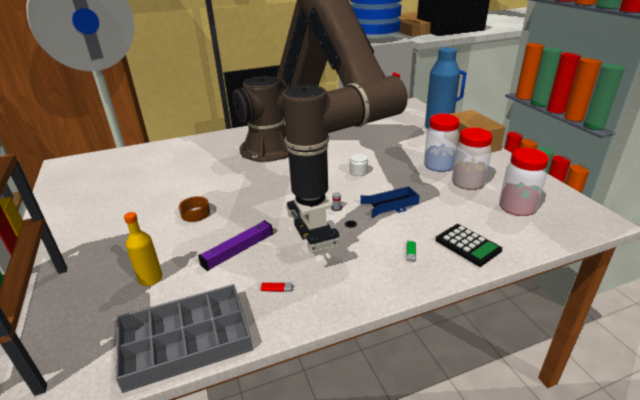

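The arm hides the bar from the scene camera. I'll fit a rectangle model using whatever parts both cameras can see.

```bash
cat >> h.py <<'E'
from scipy.optimize import minimize
def bar(guess,views=("side","scene"),save=None,v=True):
    G=[];F=[];info=[]
    for n in views:
        p,d=arm.grab_frame(n)
        if save: cv2.imwrite(f"pics/{save}_{n}.png",p)
        P=cloud(n,d); off=np.array([.5655-(.568 if n=="scene" else .5635),0]) # camera bias in x, seen on the bay
        h=cv2.cvtColor(p,cv2.COLOR_BGR2HSV);H,S=h[...,0].astype(int),h[...,1].astype(int)
        near=(d>0)&(np.hypot(P[...,0]-guess[0],P[...,1]-guess[1])<.22)
        g=P[near&(H>65)&(H<95)&(S>90)&(P[...,2]>.031)&(P[...,2]<.042)][:,:2]+off
        f=P[near&(P[...,2]<.008)&(P[...,2]>-.01)][:,:2]+off
        G.append(g);F.append(f);info.append(len(g))
    G=np.vstack(G);F=np.vstack(F)
    def loc(q,a):
        c,s=np.cos(a[2]),np.sin(a[2]);r=(q-a[:2])@np.array([[c,-s],[s,c]]);return np.abs(r)-[.11,.0175]
    def cost(a):
        o=np.maximum(loc(G,a),0);i=np.maximum(-loc(F,a).max(1),0)
        return (np.minimum((o**2).sum(1),4e-4).sum()+.5*np.minimum(i**2,4e-4).sum())*1e6
    best=min((minimize(cost,[guess[0],guess[1],np.radians(guess[2]+da)],method="Nelder-Mead",options=dict(initial_simplex=None,xatol=1e-4,fatol=1e-3)) for da in(-15,0,15)),key=lambda r:r.fun)
    x,y,a=best.x;u=np.array([np.cos(a),np.sin(a)])*.11
    s=arm.get_state()
    print("bar",np.round([x,y],4),"yaw",round(np.degrees(a),1),"ends",np.round([x-u[0],y-u[1]],3),np.round([x+u[0],y+u[1]],3),"n",info,"cost",round(best.fun/len(G),2),"| tcp",s["eef_pos"].round(4),"F",s["force"].round(1),"t",round(s["t"],2))
E
python3 - <<'E'
from h import *
bar((.58,-.03,4),save="a")
E
```

```text
bar [ 0.5814 -0.028 ] yaw 4.0 ends [ 0.472 -0.036] [ 0.691 -0.02 ] n [328, 0] cost 0.17 | tcp [ 0.7015 -0.0618  0.0232] F [0.2 0.3 0.9] t 4.12
```

move_arm --rows "0 0 0 -0.012 0 0.003 0; 0 0 0 -0.01 0 0 0; 0 0 0 -0.01 0.001 0 0; 0 0 0 -0.01 0.002 0 0; 0 0 0 -0.01 0.002 0 0; 0 0 0 -0.01 0.003 0 0; 0 0 0 -0.01 0.004 0 0; 0 0 0 -0.00 0 0 0"

```text
t: 5.12
eef_pos: [0.688, 0.0098, 0.0185]
ee_rot: [3.141, 0.0, -1.569]
force: [0.4, -0.5, -0.1]
width: 0.0005
gripper_force: 0.0
```

```bash
python3 - <<'E'
from h import *
bar((.57,-.01,25),("side",),save="b")
E
```

```text
bar [ 0.5744 -0.009 ] yaw 26.7 ends [ 0.476 -0.058] [0.673 0.04 ] n [316] cost 0.03 | tcp [0.6881 0.0093 0.0184] F [ 0.6 -0.8  0.4] t 5.17
```

move_arm --rows "0 0 0 -0.01 0.006 0 0; 0 0 0 -0.011 0.007 0 0; 0 0 0 -0.011 0.008 0 0; 0 0 0 -0.01 0.008 0 0; 0 0 0 -0.009 0.009 0 0; 0 0 0 -0.009 0.010 0 0; 0 0 0 0 0 0 0"

```text
t: 6.05
eef_pos: [0.6395, 0.0694, 0.0186]
ee_rot: [3.141, -0.0, -1.569]
force: [-0.2, 0.5, -0.3]
width: 0.0004
gripper_force: 0.0
```

```bash
python3 - <<'E'
from h import *
bar((.56,.01,50),("side",),save="c")
E
```

```text
bar [0.5534 0.0108] yaw 54.9 ends [ 0.49  -0.079] [0.617 0.101] n [305] cost 0.0 | tcp [0.64   0.0691 0.0187] F [ 0.5  0.7 -0. ] t 6.1
```

move_arm --rows "0 0 0 -0.008 0.009 0 0; 0 0 0 -0.008 0.011 0 0; 0 0 0 0 0 0 0; 0 0 0 0.02 -0.03 0 0; 0 0 0 0.01 -0.01 -0.05 0; 0 0 0 0 0 -0.05 0"

```text
t: 6.85
eef_pos: [0.6606, 0.0536, 0.1187]
ee_rot: [3.139, -0.001, -1.571]
force: [1.0, 1.7, 0.7]
width: 0.0005
gripper_force: 0.0
```

```bash
python3 - <<'E'
from h import *
bar((.545,.015,65),("side",),save="d")
E
```

```text
bar [0.5468 0.0171] yaw 64.3 ends [ 0.499 -0.082] [0.595 0.116] n [350] cost 0.02 | tcp [0.6641 0.0545 0.1271] F [2.  0.7 7.4] t 6.9
```

move_arm --rows "0 0 0 0.028 0.0545 0 0; 0 0 0 0.028 0.0545 0 0; 0 0 0 0.028 0.0545 0 0; 0 0 0 0.028 0.0545 0 0; 0 0 0 0 0 0.05 0; 0 0 0 0 0 0.045 0; 0 0 0 0 0 0.012 0; 0 0 0 0 0 0 0"

```text
t: 7.9
eef_pos: [0.4424, -0.0575, 0.0113]
ee_rot: [3.14, -0.001, -1.57]
force: [0.9, 0.6, 0.1]
width: 0.0006
gripper_force: 0.0
```

```bash
python3 - <<'E'
from h import *
bar((.545,.015,65),("side","scene"),save="e")
E
```

```text
bar [0.54  0.013] yaw 64.6 ends [ 0.493 -0.086] [0.587 0.112] n [28, 445] cost 1.45 | tcp [ 0.4436 -0.0571  0.0125] F [-1.1 -0.1  1. ] t 8.0
```

move_arm --rows "0 0 0 0 -0.01 -0.005 0; 0 0 0 0 -0.009 0 0; 0 0 0 0.004 -0.009 0 0; 0 0 0 0.004 -0.009 0 0; 0 0 0 0.004 -0.009 0 0; 0 0 0 0.003 -0.01 0 0; 0 0 0 0 0 0 0"

```text
t: 8.88
eef_pos: [0.4999, -0.0726, 0.0164]
ee_rot: [-3.141, -0.0, -1.571]
force: [0.2, 0.3, -0.2]
width: 0.0005
gripper_force: 0.0
```

```bash
python3 - <<'E'
from h import *
bar((.545,.015,75),("scene",),save="f")
E
```

```text
bar [0.5503 0.0119] yaw 79.2 ends [ 0.53  -0.096] [0.571 0.12 ] n [424] cost 1.09 | tcp [ 0.4994 -0.0725  0.0164] F [ 0.4  0.3 -0.5] t 8.93
```

move_arm --rows "0 0 0 0.002 -0.01 0 0; 0 0 0 0.001 -0.01 0 0; 0 0 0 0 -0.009 0 0; 0 0 0 0 0 0 0; 0 0 0 0 0.03 0 0; 0 0 0 0 0.02 -0.04 0; 0 0 0 0.03 0 -0.04 0"

```text
t: 9.8
eef_pos: [0.4764, -0.1047, 0.0974]
ee_rot: [3.141, 0.0, -1.568]
force: [1.2, -0.4, 0.2]
width: 0.0006
gripper_force: 0.0
```

```bash
python3 - <<'E'
from h import *
bar((.56,.01,90),("scene","side"),save="g")
E
```

```text
bar [0.5617 0.0153] yaw 90.0 ends [ 0.562 -0.095] [0.562 0.125] n [472, 155] cost 1.74 | tcp [ 0.4804 -0.1063  0.101 ] F [ 1.  -0.4  0. ] t 9.9
```

move_arm --rows "0 0 0 0.005 -0.041 0 0; 0 0 0 0.005 -0.0415 0 0; 0 0 0 0 0 0 0; 0 0 0 0 0 0.01 0; 0 0 0 0 0 0 0"

```text
t: 10.52
eef_pos: [0.5585, -0.1152, 0.0853]
ee_rot: [3.139, 0.0, -1.57]
force: [0.1, -0.5, -0.3]
width: 0.0003
gripper_force: 0.0
```

```bash
python3 - <<'E'
from h import *
bar((.56,.015,90),("scene","side"),save="h")
a=cv2.imread("pics/h_scene.png");b=cv2.imread("pics/h_side.png")
o=np.hstack([cv2.resize(a[130:290,200:420],(400,291)),cv2.resize(b[130:290,220:440],(400,291))]);cv2.imwrite("pics/h.png",o)
E
```

```text
bar [0.5616 0.0146] yaw 89.7 ends [ 0.561 -0.095] [0.562 0.125] n [462, 187] cost 1.49 | tcp [ 0.5594 -0.1152  0.0864] F [ 1.  -0.2 -0.2] t 10.62
```

View pics/h.png

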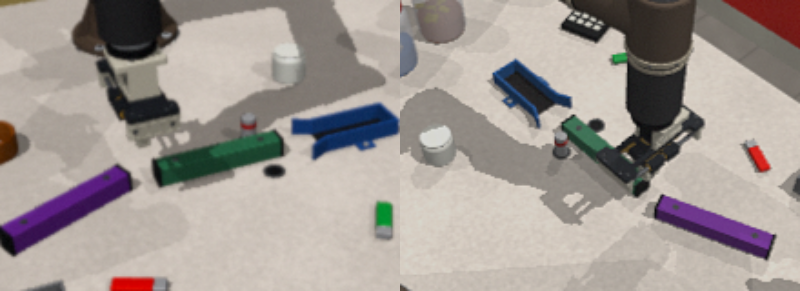

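The bar lies in line with the bay, clear of the post, and points at the mouth. There is room for the fingertips between its rear cap and the purple bar. I'll go down there and push lengthwise.

move_arm --rows "0 0 0 0.001 -0.0025 0.03 0; 0 0 0 0 0 0.025 0; 0 0 0 0 0 0.012 0; 0 0 0 0 0 0 0; 0 0 0 -0.012 0 0 0; 0 0 0 -0.012 0 0 0; 0 0 0 -0.012 0 0 0; 0 0 0 0 0 0 0"

```text
t: 11.62
eef_pos: [0.5631, -0.079, 0.0201]
ee_rot: [-3.14, 0.0, -1.569]
force: [-0.7, -1.1, -0.8]
width: 0.0003
gripper_force: 0.0
```

```bash
python3 - <<'E'
from h import *
bar((.563,.03,90),("scene","side"),save="i")
E
```

```text
bar [0.5619 0.0411] yaw 89.3 ends [ 0.561 -0.069] [0.563 0.151] n [343, 254] cost 1.54 | tcp [ 0.5628 -0.0797  0.0198] F [-0.2  0.3 -0.3] t 11.72
```

move_arm --rows "0 0 0 -0.012 0 0 0; 0 0 0 -0.012 0 0 0; 0 0 0 -0.012 0 0 0; 0 0 0 -0.012 0 0 0; 0 0 0 -0.012 0 0 0; 0 0 0 0 0 0 0"

```text
t: 12.48
eef_pos: [0.5628, -0.0189, 0.0195]
ee_rot: [-3.141, 0.001, -1.569]
force: [0.3, -0.2, 1.4]
width: 0.0005
gripper_force: 0.0
```

```bash
python3 - <<'E'
from h import *
bar((.563,.1,90),("scene","side"),save="j")
E
```

```text
bar [0.5619 0.1076] yaw 88.2 ends [ 0.558 -0.002] [0.565 0.218] n [316, 252] cost 1.03 | tcp [ 0.5626 -0.0197  0.0194] F [-0.3  0.1 -0.6] t 12.57
```

move_arm --rows "0 0 0 -0.011 0 0 0; 0 0 0 -0.011 0 0 0; 0 0 0 -0.011 0 0 0; 0 0 0 -0.011 0 0 0; 0 0 0 -0.011 0 0 0; 0 0 0 -0.011 0 0 0; 0 0 0 -0.011 0 0 0; 0 0 0 0 0 0 0"

```text
t: 13.58
eef_pos: [0.5631, 0.0579, 0.0198]
ee_rot: [-3.141, 0.001, -1.569]
force: [-0.3, 0.7, 0.1]
width: 0.0005
gripper_force: 0.0
```

```bash
python3 - <<'E'
from h import *
bar((.563,.18,90),("scene","side"),save="k")
E
```

```text
bar [0.5631 0.1969] yaw 87.8 ends [0.559 0.087] [0.567 0.307] n [306, 225] cost 0.51 | tcp [0.5629 0.0571 0.0198] F [-0.7 -0.1 -0.2] t 13.68
```

move_arm --rows "0 0 0 -0.007 0 0 0; 0 0 0 -0.007 0 0 0; 0 0 0 -0.007 0 0 0; 0 0 0 -0.007 0 0 0; 0 0 0 0 0 0 0"

```text
t: 14.3
eef_pos: [0.5628, 0.0857, 0.0195]
ee_rot: [-3.141, 0.001, -1.57]
force: [-0.3, 0.5, -0.1]
width: 0.0006
gripper_force: 0.0
```

```bash
python3 - <<'E'
from h import *
bar((.563,.2,90),("scene",),save="l")
bar((.563,.2,90),("side",),save="l")
a=cv2.imread("pics/l_scene.png");b=cv2.imread("pics/l_side.png")
o=np.hstack([cv2.resize(a[150:250,300:440],(400,286)),cv2.resize(b[130:250,230:398],(400,286))]);cv2.imwrite("pics/l.png",o)
E
```

```text
bar [0.5636 0.2302] yaw 87.8 ends [0.559 0.12 ] [0.568 0.34 ] n [287] cost 1.73 | tcp [0.5628 0.0856 0.0195] F [-0.5 -0.1 -0.5] t 14.35
bar [0.5656 0.2234] yaw 90.3 ends [0.566 0.113] [0.565 0.333] n [209] cost 0.05 | tcp [0.5627 0.0854 0.0194] F [ 0.2 -0.3 -0.4] t 14.4
```

View pics/l.png

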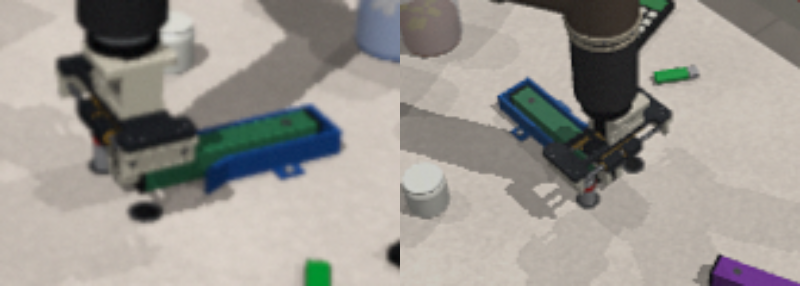

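Bar is in the channel, with a small gap still at the back. I'll push on in small steps, watching the force.

move_arm --rows "0 0 0 -0.005 0 0 0; 0 0 0 -0.003 0 0 0; 0 0 0 0 0 0 0"

```text
t: 14.78
eef_pos: [0.5624, 0.093, 0.0195]
ee_rot: [3.141, 0.0, -1.57]
force: [-0.9, -1.0, 0.2]
width: 0.0008
gripper_force: 0.3
```

move_arm --rows "0 0 0 -0.002 0 0 0; 0 0 0 0 0 0 0"

```text
t: 15.02
eef_pos: [0.5624, 0.0948, 0.0194]
ee_rot: [3.141, 0.0, -1.57]
force: [0.1, -1.3, -1.3]
width: 0.0006
gripper_force: 0.6
```

move_arm --rows "0 0 0 -0.002 0 0 0; 0 0 0 0 0 0 0"

```text
t: 15.28
eef_pos: [0.5622, 0.0963, 0.0195]
ee_rot: [3.141, -0.001, -1.57]
force: [0.0, -4.5, -0.7]
width: 0.0004
gripper_force: 2.2
```

move_arm --rows "0 0 0 -0.002 0 0 0; 0 0 0 0 0 0 0"

```text
t: 15.52
eef_pos: [0.5616, 0.0964, 0.0195]
ee_rot: [3.139, -0.003, -1.571]
force: [0.5, -14.1, 2.6]
width: 0.0008
gripper_force: 6.8
```

move_arm --rows "0 0 0 -0.001 0 0 0; 0 0 0 0 0 0 0"

```text
t: 15.78
eef_pos: [0.5615, 0.0965, 0.0195]
ee_rot: [3.139, -0.004, -1.571]
force: [2.5, -18.3, 3.1]
width: 0.0006
gripper_force: 9.2
```

The force climbs to 18 N with no further travel, so the bar is stopped against the back wall. Backing off straight, then lifting and moving aside for an unobstructed look.

move_arm --rows "0 0 0 0.015 0 0 0; 0 0 0 0.03 0 0 0; 0 0 0 0.03 0 -0.04 0; 0 0 0 0.05 0 -0.04 0; 0 0 0 0.06 0 0 0; 0 0 0 0.06 0 0 0; 0 0 0 0 0 0 0"

```text
t: 16.65
eef_pos: [0.5627, -0.1475, 0.0988]
ee_rot: [-3.14, 0.0, -1.575]
force: [-0.2, 0.9, -0.2]
width: 0.0005
gripper_force: 0.0
```

```bash
python3 - <<'E'
from h import *
bar((.563,.215,90),("scene",),save="m")
bar((.563,.215,90),("side",),save="m")
a=cv2.imread("pics/m_scene.png");b=cv2.imread("pics/m_side.png")
o=np.vstack([np.hstack([cv2.resize(a[150:250,300:440],(400,286),interpolation=2),cv2.resize(b[130:250,230:398],(400,286),interpolation=2)]),np.hstack([cv2.resize(a,(400,250)),cv2.resize(b,(400,250))])]);cv2.imwrite("pics/m.png",o)
E
```

```text
bar [0.5623 0.2193] yaw 88.8 ends [0.56  0.109] [0.565 0.329] n [426] cost 0.28 | tcp [ 0.5628 -0.1459  0.0987] F [ 0.5  0.2 -1.4] t 16.7
bar [0.5654 0.2201] yaw 90.4 ends [0.566 0.11 ] [0.565 0.33 ] n [315] cost 0.11 | tcp [ 0.5629 -0.1447  0.0987] F [-0.5  1.2  0.2] t 16.75
```

View pics/m.png

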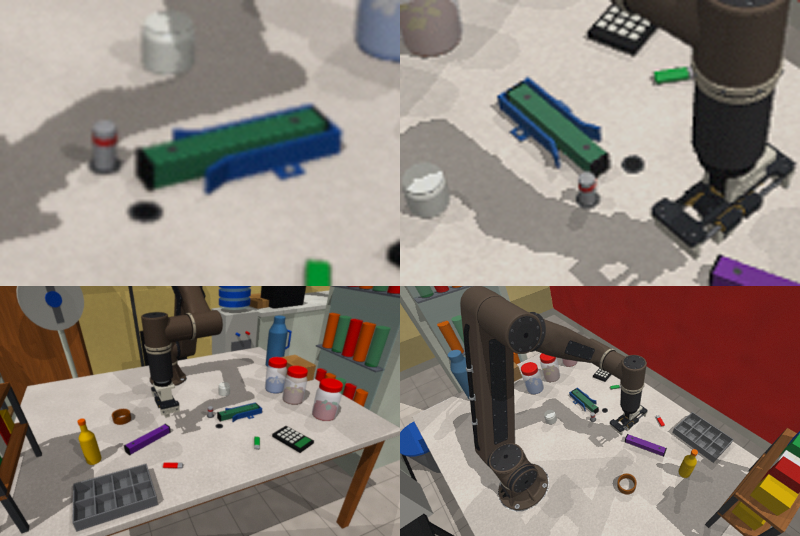

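The bar lies flat and fully home. Its centre is about 55 mm into the bay, within 3 mm of the centre line and aligned to within about 1°. The bystanders are in place and the arm is clear.

```bash
python3 -c "
from station import arm
print(arm.job_done())"
```

```text
the job is handed in; nothing more can be done
None
```

The green bar was swung round the post and pushed fully home in the blue bay, lying flat and in line; in the last pictures the bystanders stood where they were, and the job is handed in (no verdict was shown).

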